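# Hold the grinder lid at the pulse position

### The job

Slide the grinder's black lid out through the open mouth of its aluminium holder, and put it on the grinder so that its two lugs drop through the two notches of the collar and the flange lies flat on the collar. Then twist it clockwise (seen from above) against the spring, half-way to the lock: the bar grip in line with the two single-line marks, not on to the double-line lock marks; finish still gripping the lid and holding it there, because it springs back when let go. Leave everything else standing where it is.

Things in the scene. Friction and masses are not known exactly. Their poses are not given: they have to be found in the camera images.
- lid_centre (a point): The grinder's loose black lid, 140 g, 84 mm across, 68 mm high; point on its axis half-way up, 34 mm above the underside. Bar grip on top: 22 mm thick (along y), 50 mm long (along x), from 10 mm below to 34 mm above this point. z up; half a turn about z gives the same shape. Starts upright in the holder, bar within 0.3 rad of the channel's line.
- lid_foot (a point): Centre of the lid's underside, axes as lid_centre. Above it a round plug 52 mm in diameter, 18 mm high, with two opposite round lugs at its foot on +x and -x: studs 14 mm across, 6 mm high, reaching 36 mm from the axis. Plug and lugs taper at the foot (3.5 to 4 mm over 5 mm). Flange, 84 mm in diameter, from 18 to 24 mm up; bar grip from 24 to 68 mm.
- lid_holder: Fixed aluminium channel, mouth towards its own -x: two side rails (89 mm apart inside, 117 mm outside) and a back wall, no floor, so the lid stands and slides on the worktop. Origin on the worktop at the parked lid's centre. Rails from x = -40 to 48 mm. Lips on the rails overhang the flange: underside 27 mm, top 32 mm up, 66 mm apart.
- holder_mouth (a point): Centre of the holder's open mouth, on the worktop, 40 mm from the holder's origin. The lid has 3 mm of play upwards in the holder; it is clear once slid 90 mm from where it stood, towards the holder's own -x.
- grinder: Fixed electric grinder, round, steel on a black foot 114 mm across, 100 mm high. Origin in the centre of its underside, z up. Raised black marks on the collar's top, outside the flange, in opposite pairs: dots at the notches (open, along +x and -x), single lines 0.6 rad clockwise of them (half-way), double lines 1.2 rad clockwise (lock).
- collar_top (a point): Centre of the collar's flat top, 100 mm above the grinder's origin, same axes. Bore 57 mm in diameter, two opposite notches along +x and -x, each 19 mm wide and reaching 39 mm from the axis; lip 10 mm thick, hollow below. Seated: flange on the collar, the lid's underside 18 mm below this point, its centre 16 mm above.
- half_mark: The pair of single-line marks on the grinder's collar; origin at the grinder's origin, x axis along the line through both marks. The lid's bar (x axis) lies along it, either way round, when half-way to the lock.
- drive_ring (a joint): Sprung ring in the grinder's bore that the lugs drop into and push round when the lid is twisted clockwise: 0 at rest, grows clockwise, lock stop at 1.12 rad. It lags the lid's angle from the notches by about 0.08 rad of play, so half-way is about 0.52. The spring turns the lid back with 0.04 N m at the start, 0.1 N m half-way.
- garlic: Bystander, to be left alone: a garlic bulb, about 50 mm; origin at its underside.
- mug: Bystander, to be left alone: a mug, 101 mm high; origin at its underside.
- pepper_mill: Bystander, to be left alone: a turned wooden pepper mill, 170 mm high, 58 mm wide; origin at its underside.
- spice_jar: Bystander, to be left alone: a glass spice jar with dark cap, 105 mm high, 41 mm wide; origin at its underside.
- lemon: Bystander, to be left alone: a lemon, about 60 mm; origin at its underside.
- onion: Bystander, to be left alone: an onion, about 86 mm; origin at its underside.
- glass: Bystander, to be left alone: a drinking glass, 86 mm high, 76 mm wide; origin at its underside.
Mind the look-alikes: they are no part of the job. Of the things shaped like the part that bears lid_centre, the black one is meant.

How it is judged:
On the way, in this order (a step that is already met when the one before it is completed fails the run):
1. the lid has been slid out of its holder (x of lid_centre in the frame of lid_holder below -0.075 m), for 0.1 s.
2. the lid sits on the grinder, lugs through the notches, flange on the collar (z of lid_centre in the frame of grinder below 0.1195 m and horizontal distance between lid_centre and grinder below 0.006 m and angle between lid_centre's own z axis and vertical below 0.08 rad), for 0.1 s.
At the end, for the whole second after the job is handed in: the lid sits flat on the grinder (centre within 6 mm of the axis, no more than 3.5 mm above its seat, tilt under 0.08 rad), its bar within 0.15 rad of the single-line half-way marks with the drive ring turned against its spring (over 0.3 rad), and the fingers still grip it (all of step 2 and angle between the x axis of lid_centre and the x axis of half_mark, either way round below 0.15 rad and value of joint drive_ring above 0.3 rad and contact force between the fingers and lid above 1 N); the arm keeps its last pose, push and grip.
It fails at once if the lid is twisted on to the lock (drive ring over 0.95 rad) (value of joint drive_ring above 0.95 rad).
It fails at once if a bystander is pushed more than 30 mm (distance of any of garlic, mug, pepper_mill, spice_jar, lemon, onion, glass from where it was at the start of the episode above 0.03 m).
It also fails if it takes over 45 s, if anything falls off the work surface, if the arm or the gripper's body presses on something with over 40 N, if the wrist force passes 120 N, or if a joint passes its speed limit or range.

### The arm

A 7-joint arm with a two-finger parallel gripper is mounted at the origin on a cart in front of the work surface, level with it; the furniture and walls round the work are solid. World frame = base frame: x ahead of the robot, y to its left, z up, the work surface at z = 0. Lengths are in m, angles in rad, forces in N, time in s.
With the tool pointing down it reaches from about 0.4 to 0.85 m from the base axis. Payload 10.4 kg.
Tool frame: the origin (TCP) lies on the centre line of the jaws, within the pads' length; the fingertips stand 11 mm ahead of it and the grasp point (between the pads) lies 8 mm behind it (manip.finger_overhang is the distance from the TCP to the fingertips, in m); z points along the fingers, y is the line along which they close (so a half turn about z gives the same grasp; the last joint's range is limited). The gripper opens to 85 mm and grips with 20 to 120 N. Pads are 22 mm wide; open, the fingers measure 114 mm over their backs; the gripper's body (76 mm by 85 mm) begins 54 mm behind the grasp point. The pads swing forward as they close: fully open they stand 13 mm farther back than shut.
Start: joints at [-1.219, 0.332, -0.065, 1.46, 0.022, 1.35, -0.088], TCP at [0.229, 0.582, 0.242] pointing down, gripper open.
Joint ranges: [-2.6, 2.6], [-0.5, 2.12], [-1.47, 1.34], [0.16, 2.42], [-1.27, 4.41], [0.06, 2.06], [-2.6, 2.6]. Speed limits (rad/s): [2.22, 2.22, 2.79, 2.79, 3.14, 3.14, 3.14].

### API

Orientations are given as a unit quaternion [x, y, z, w].
In Python, from workcell import manip, imaging, workorder gives the robot as it stands.
- The arm moves only by the tool jog_arm, never from a script. Its argument "deltas" is a list of rows, each an object with "gripper": the opening, from 0 (shut) to 1 (fully open); "offset": the shift along the tool's x, y, z in m, a list of three; "rotation": the turn, a rotation vector about the tool's x, y, z in degrees, a list of three. In form: [{"gripper": gripper, "offset": [tx, ty, tz], "rotation": [ax, ay, az]}, ...]. A call has 1 to 20 rows; each row shifts and turns the commanded pose from where the row before left it, along the tool's axes as they then stand; what a row does not reach is not made up. A row lasts 1/10 s, in which the tool goes at most 50 mm and 8.59 degrees, less where a joint would pass 70% of its speed; a pose out of reach is approached as far as the arm can. A call with a gripper value outside its range is refused whole. The fingers move at their own pace and stop on an object; "newtons" is the grip in N (left out, the last holds). Time passes only in rows, so rows that do not move let the fingers close. It gives the time, the measured TCP pose, the force, the opening and the grip force at its end, in the units of the state.
- manip.get_obs(): the state, without advancing time (a new reading comes with each control period).
- imaging.camera(name): name is "scene" or "top"; returns the picture (400x640x3 uint8, blue, green, red); there is no depth.
- imaging.camera_model(name): a dict with "camera_matrix" (3x3 intrinsics, pixels), "k1" (the pictures are not rectified: a ray, as slopes to the right and down, at radius r is drawn at 1 + k1 r^2 times it, then the intrinsics apply), "world_to_cam" (4x4, takes a point from world to camera coordinates). Camera axes: x right, y up, looking along -z (the intrinsics and any distortion apply to the point x, -y, -z); pixel columns grow to the right and rows downward; lengths in m; the calibration is good to about 2 mm. A picture is of the moment at which its call begins. camera_model takes no time and is no camera call.
- workorder.hand_in(): hands the job in; it is judged then, once.
The state is a dict: "clock": time; "joint_pos": joint angles; "joint_velocities": joint speeds; "tau": joint torques, N m; "position": TCP position; "ee_rot": TCP orientation; "ft_force": force on the tool from outside, world axes, zero at the start; "torque": the same for the moment, N m; "grip_width": opening from 0.0 (shut) to 1.0 (fully open); "grasp_force": force on a finger pad.
Only numpy, scipy, OpenCV 4.12 (cv2) and the standard library are available. Lean on these libraries where they do the work, as an engineer would, in place of code of your own. Each camera call takes 0.05 s, during which the arm holds its last target. There are 200 camera calls.

## Working session

There is one attempt and no reset: what is moved stays moved. The work goes in short steps, Python scripts to look and compute and a tool call to move; the robot and the scene stay as the last step left them, time stands still between calls to the robot, and variables do not carry over. Pictures are saved under pics/ and viewed, at most 10 in all, crops included, and the job is handed in when it is done.

Besides the shell and the picture viewer there is one more tool, called after ">>>" as name(argument=value, ...), one argument or row to a line, values as JSON. jog_arm: Moves the arm, as the interface text tells. Its arguments: {"type":"object","properties":{"deltas":{"type":"array","items":{"type":"object","properties":{"gripper":{"type":"number"},"offset":{"type":"array","items":{"type":"number"}},"rotation":{"type":"array","items":{"type":"number"}}}}},"newtons":{"type":"number"}},"required":["deltas"]}

```bash
mkdir -p pics
cat > h.py <<'E'
import numpy as np, cv2
from workcell import manip, imaging, workorder
from scipy.spatial.transform import Rotation as R
def ray(name,uv):
    m=imaging.camera_model(name);K=np.array(m["camera_matrix"]);k=m["k1"];T=np.array(m["world_to_cam"])
    d=(np.array(uv,float)-K[:2,2])/[K[0,0],K[1,1]];s=d.copy()
    for _ in range(20): s=d/(1+k*(s@s))
    v=T[:3,:3].T@np.array([s[0],-s[1],-1]);c=-T[:3,:3].T@T[:3,3];return c,v
def onz(name,uv,z):
    c,v=ray(name,uv);return c+v*(z-c[2])/v[2]
def proj(name,p):
    m=imaging.camera_model(name);K=np.array(m["camera_matrix"]);k=m["k1"];T=np.array(m["world_to_cam"])
    q=T[:3,:3]@np.array(p)+T[:3,3];s=np.array([q[0],-q[1]])/-q[2];s=s*(1+k*(s@s));return K[:2,:2]@s+K[:2,2]
E
python3 - <<'E'
from h import *
a=imaging.camera("scene");b=imaging.camera("top")
cv2.imwrite("pics/s0.png",a);cv2.imwrite("pics/t0.png",b)
o=manip.get_obs();print(o);print(manip.finger_overhang)
for n in("scene","top"):
    print(n,ray(n,(320,200)))
E
```

```text
{'clock': 0.1, 'joint_pos': array([-1.21862336,  0.33280703, -0.06468794,  1.46084539,  0.02160218,
        1.34989751, -0.08848128]), 'joint_velocities': array([-2.20164099e-05, -1.16575163e-03,  9.21213862e-04, -1.10255787e-03,
       -2.00539077e-03,  2.04981801e-05,  1.99636601e-03]), 'tau': array([ 3.84526220e-04, -6.26747346e+01,  4.84202290e-02, -3.92431676e+01,
        1.61537016e-02,  6.87800813e-03,  6.94782489e-05]), 'position': array([0.22868191, 0.58132153, 0.24160218]), 'ee_rot': array([ 1.86278584e-01,  9.82496764e-01, -6.24970749e-04, -8.66323552e-05]), 'ft_force': array([-0.2399778 , -0.93805547, -0.16013717]), 'torque': array([ 0.02031883, -0.02787583,  0.06121313]), 'grasp_force': 0.0, 'grip_width': 0.9995912173436093}
0.011
scene (array([-0.63951711,  0.63080001,  1.19286694]), array([ 0.68239628, -0.33979285, -0.64722246]))
top (array([-0.5053684 , -0.34055462,  1.50096905]), array([ 0.55716429,  0.20792206, -0.80414359]))
```

View pics/t0.png

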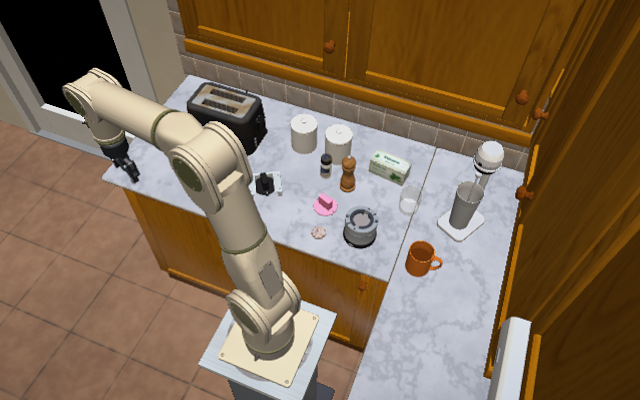

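View pics/s0.png

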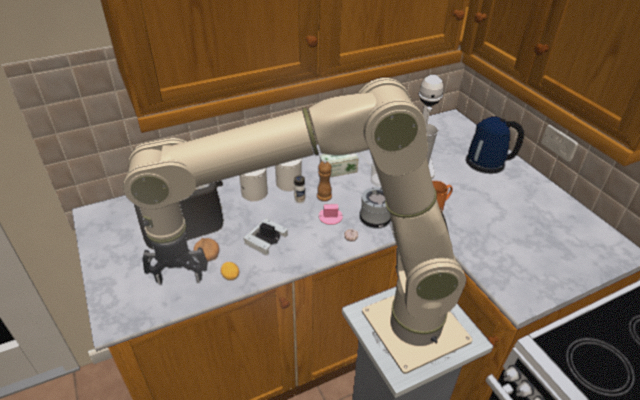

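Top: black lid near (266,183), pink look-alike (325,205), grinder (361,225). Scene: lid (266,233) in the holder, grinder (375,207). I'll enlarge both.

Run:
```python
from h import *
a=cv2.imread("pics/s0.png");b=cv2.imread("pics/t0.png")
f=lambda im,x,y,w,h,k:cv2.resize(im[y:y+h,x:x+w],None,fx=k,fy=k,interpolation=cv2.INTER_CUBIC)
# left: holder scene (240,215,50,40), holder top; bottom: grinder scene, top
A=np.hstack([f(a,238,213,56,42,7),f(b,240,163,56,42,7)])
B=np.hstack([f(a,350,183,56,42,7),f(b,334,202,56,42,7)])
cv2.imwrite("pics/c0.png",np.vstack([A,B]))
for n,uv,z in [("scene",(266,228),.068),("top",(265,178),.068),("scene",(375,198),.1),("top",(361,216),.1)]: print(n,onz(n,uv,z))
```

```text
scene [0.49373274 0.26202156 0.068     ]
top [0.50285468 0.24701818 0.068     ]
scene [ 0.4428939  -0.11796014  0.1       ]
top [ 0.45621705 -0.12790937  0.1       ]
```

View pics/c0.png

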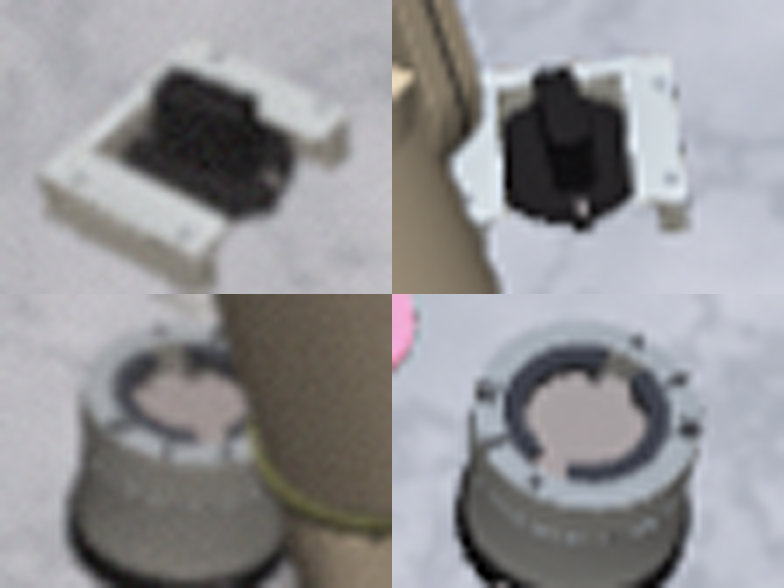

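The crop shows the holder opening toward the camera/robot side, with the lid's bar along the channel. On the grinder, in the top view, the dots are at crop (535,482)/(637,342), the single lines at (495,440)/(680,378) and the doubles at (487,392)/(690,430).

Run:
```python
from h import *
S=lambda x,y:onz("scene",(238+x/7-.43,213+y/7-.43),.032)[:2]
T=lambda x,y:onz("top",(240+(x-392)/7-.43,163+y/7-.43),.032)[:2]
G=lambda x,y:onz("top",(334+(x-392)/7-.43,202+(y-294)/7-.43),.101)[:2]
GS=lambda x,y:onz("scene",(350+(x)/7-.43,183+(y-294)/7-.43),.101)[:2]
np.set_printoptions(precision=4,suppress=True)
print("scene bn,mn,mf,bf",*[S(*p) for p in[(40,180),(212,250),(348,125),(190,45)]])
print("top bR mR mL bL",*[T(*p) for p in[(672,58),(688,205),(478,222),(485,85)]])
for k,(p,q) in dict(dot=((535,482),(637,342)),sing=((495,440),(680,378)),dbl=((487,392),(690,430))).items():
    a,b=G(*p),G(*q);d=b-a;print(k,a,b,(a+b)/2,np.linalg.norm(d),np.arctan2(d[1],d[0]))
print("scene single,dot,far dot",GS(120,432),GS(168,450),GS(158,330))
```

```text
scene bn,mn,mf,bf [0.5157 0.3358] [0.4387 0.2791] [0.4887 0.1898] [0.5739 0.238 ]
top bR mR mL bL [0.5794 0.2269] [0.4938 0.1788] [0.443  0.2728] [0.5251 0.3094]
dot [ 0.4005 -0.123 ] [ 0.4943 -0.1414] [ 0.4474 -0.1322] 0.09564497117284085 -0.1935191831251628
sing [ 0.4154 -0.0979] [ 0.4822 -0.1669] [ 0.4488 -0.1324] 0.09607502910020049 -0.8017412763356078
dbl [ 0.4396 -0.0851] [ 0.4557 -0.1805] [ 0.4477 -0.1328] 0.09675043833692755 -1.403811331696762
scene single,dot,far dot [ 0.4343 -0.0803] [ 0.413  -0.0946] [ 0.4944 -0.1368]
```

Run:
```python
from h import *
a=cv2.imread("pics/s0.png");b=cv2.imread("pics/t0.png")
def f(im,x,y,w,h,k):
    c=cv2.resize(im[y:y+h,x:x+w],None,fx=k,fy=k,interpolation=cv2.INTER_CUBIC).astype(float)
    return np.clip(255*(c/255)**.45,0,255).astype(np.uint8)
cv2.imwrite("pics/c1.png",np.hstack([f(a,253,219,30,28,13),f(b,251,168,30,28,13)]))
```

```text
(no output)
```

View pics/c1.png

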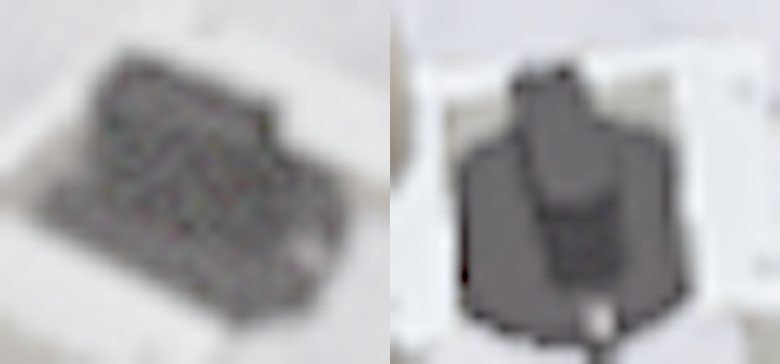

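In the top crop, the bar's top face has corners (515,72), (580,68), (622,200), (545,210), and there is a white dot on the flange at (598,318). In the scene crop, the bar's top edge runs (125,55)→(275,105).

Run:
```python
from h import *
np.set_printoptions(precision=4,suppress=True)
T=lambda x,y,z:onz("top",(251+(x-390)/13-.46,168+y/13-.46),z)[:2]
S=lambda x,y,z:onz("scene",(253+x/13-.46,219+y/13-.46),z)[:2]
P=[T(*p,.068) for p in[(515,72),(580,68),(622,200),(545,210)]];print(*P)
c=sum(P)/4;d=(P[0]+P[1]-P[2]-P[3])/2;print("centre",c,"len",np.linalg.norm(d),"yaw",np.degrees(np.arctan2(d[1],d[0])))
D=T(598,318,.024);print("dot top",D,"scene",S(315,250,.024),"dir",np.degrees(np.arctan2(*(c-D)[::-1])),np.linalg.norm(c-D))
a,b=S(125,55,.068),S(275,105,.068);print("scene far edge",a,b,np.degrees(np.arctan2(*(a-b)[::-1])),(a+b)/2)
fl=[T(462,200,.021),T(682,190,.021)];print("flange l r",*fl,sum(fl)/2)
```

```text
[0.5167 0.2728] [0.5249 0.2569] [0.4872 0.2264] [0.4761 0.2441]
centre [0.5012 0.25  ] len 0.0490408717437732 yaw 37.12429855368314
dot top [0.4775 0.2321] scene [0.4789 0.2322] dir 37.147977785360965 0.02972622845820519
scene far edge [0.5225 0.2645] [0.4892 0.2368] 39.68571670197723 [0.5059 0.2506]
flange l r [0.5026 0.2863] [0.5295 0.2309] [0.516  0.2586]
```

>>> jog_arm(
  deltas=[
    {"gripper":1,"offset":[-0.0268,-0.0149,0]},
    {"offset":[-0.0268,-0.0149,0]},
    {"offset":[-0.0268,-0.0149,0]},
    {"offset":[-0.0268,-0.0149,0]},
    {"offset":[-0.0268,-0.0149,0]},
    {"offset":[-0.0268,-0.0149,0]},
    {"offset":[-0.0268,-0.0149,0]},
    {"offset":[-0.0268,-0.0149,0]},
    {"offset":[-0.0268,-0.0149,0]},
    {"offset":[-0.0268,-0.0149,0]},
    {"offset":[-0.0268,-0.0149,0]},
    {"offset":[-0.0268,-0.0149,0]},
    {"offset":[-0.0268,-0.0149,0]},
    {"offset":[-0.0268,-0.0149,0]},
  ],
)

```text
schema error: expected keys gripper, offset, rotation
```

>>> jog_arm(
  deltas=[
    {"rotation":[0,0,-8.4]},
    {"rotation":[0,0,-8.4]},
    {"rotation":[0,0,-8.4]},
    {"rotation":[0,0,-8.4]},
    {"rotation":[0,0,-8.4]},
    {"rotation":[0,0,-8.4]},
    {"rotation":[0,0,-8.4]},
    {"offset":[0,0,0]},
  ],
)

```text
schema error: expected keys gripper, offset, rotation
```

>>> jog_arm(
  deltas=[
    {"gripper":1,"offset":[-0.0268,-0.0149,0],"rotation":[0,0,0]},
    {"gripper":1,"offset":[-0.0268,-0.0149,0],"rotation":[0,0,0]},
    {"gripper":1,"offset":[-0.0268,-0.0149,0],"rotation":[0,0,0]},
    {"gripper":1,"offset":[-0.0268,-0.0149,0],"rotation":[0,0,0]},
    {"gripper":1,"offset":[-0.0268,-0.0149,0],"rotation":[0,0,0]},
    {"gripper":1,"offset":[-0.0268,-0.0149,0],"rotation":[0,0,0]},
    {"gripper":1,"offset":[-0.0268,-0.0149,0],"rotation":[0,0,0]},
    {"gripper":1,"offset":[-0.0268,-0.0149,0],"rotation":[0,0,0]},
    {"gripper":1,"offset":[-0.0268,-0.0149,0],"rotation":[0,0,0]},
    {"gripper":1,"offset":[-0.0268,-0.0149,0],"rotation":[0,0,0]},
    {"gripper":1,"offset":[-0.0268,-0.0149,0],"rotation":[0,0,0]},
    {"gripper":1,"offset":[-0.0268,-0.0149,0],"rotation":[0,0,0]},
    {"gripper":1,"offset":[-0.0268,-0.0149,0],"rotation":[0,0,0]},
    {"gripper":1,"offset":[-0.0268,-0.0149,0],"rotation":[0,0,0]},
  ],
)

```text
clock: 1.5
position: [0.5021, 0.249, 0.242]
ee_rot: [0.186, 0.982, -0.0, -0.0]
ft_force: [0.9, 1.0, 0.9]
grip_width: 0.997
grasp_force: 0.0
```

>>> jog_arm(
  deltas=[
    {"gripper":1,"offset":[0,0,0],"rotation":[0,0,-8.4]},
    {"gripper":1,"offset":[0,0,0],"rotation":[0,0,-8.4]},
    {"gripper":1,"offset":[0,0,0],"rotation":[0,0,-8.4]},
    {"gripper":1,"offset":[0,0,0],"rotation":[0,0,-8.4]},
    {"gripper":1,"offset":[0,0,0],"rotation":[0,0,-8.4]},
    {"gripper":1,"offset":[0,0,0],"rotation":[0,0,-8.4]},
    {"gripper":1,"offset":[0,0,0],"rotation":[0,0,-8.4]},
    {"gripper":1,"offset":[0,0,0],"rotation":[0,0,0]},
    {"gripper":1,"offset":[0,0,0],"rotation":[0,0,0]},
  ],
)

```text
clock: 2.4
position: [0.5015, 0.25, 0.2421]
ee_rot: [-0.318, 0.948, -0.0, -0.0]
ft_force: [-0.8, 0.9, -0.3]
grip_width: 1.002
grasp_force: 0.0
```

```bash
cat >> h.py <<'E'
def tool(): 
    o=manip.get_obs();M=R.from_quat(o["ee_rot"]).as_matrix();return o,M
def go(x,y,z,yawdeg):
    "deltas in tool axes (translate first) to reach pose; yaw of tool x"
    o,M=tool();cur=np.degrees(np.arctan2(M[1,0],M[0,0]))
    print("pos",o["position"].round(4),"yaw",cur.round(2),"tilt",np.degrees(np.arccos(-M[2,2])).round(2),"ft",o["ft_force"].round(1),"t",o["clock"])
    print("tool offset",(M.T@(np.array([x,y,z])-o["position"])).round(4),"rot z",(-((yawdeg-cur+180)%360-180)).round(2))
E
python3 - <<'E'
from h import *
go(.501,.2505,.047,217.3)
a=imaging.camera("scene");b=imaging.camera("top")
cv2.imwrite("pics/s1.png",a);cv2.imwrite("pics/t1.png",b)
f=lambda im,x,y,w,h,k:cv2.resize(im[y:y+h,x:x+w],None,fx=k,fy=k,interpolation=cv2.INTER_CUBIC)
A=np.hstack([f(a,230,165,80,90,5),f(b,230,130,80,90,5)])
cv2.imwrite("pics/c2.png",A)
E
```

```text
pos [0.5015 0.25   0.2421] yaw -142.93 tilt 0.02 ft [-0.8  0.9 -0.3] t 2.4
tool offset [0.     0.0006 0.1951] rot z -0.23
```

View pics/c2.png

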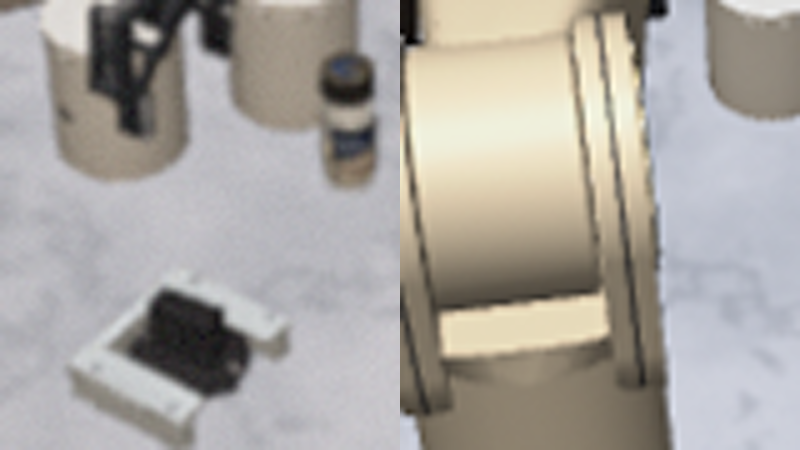

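Scene crop: finger tips at about (135,130) and (215,45), which is full-frame (257,191) and (273,174). The lid is directly beneath. Next I descend above the bar and compare.

>>> jog_arm(
  deltas=[
    {"gripper":1,"offset":[0,0,0.03],"rotation":[0,0,0]},
    {"gripper":1,"offset":[0,0,0.04],"rotation":[0,0,0]},
    {"gripper":1,"offset":[0,0,0.04],"rotation":[0,0,0]},
    {"gripper":1,"offset":[0,0,0.03],"rotation":[0,0,0]},
    {"gripper":1,"offset":[0,0,0],"rotation":[0,0,0]},
    {"gripper":1,"offset":[0,0,0],"rotation":[0,0,0]},
  ],
)

```text
clock: 3.1
position: [0.5018, 0.2503, 0.103]
ee_rot: [-0.319, 0.948, -0.0, -0.0]
ft_force: [0.3, -0.4, 1.4]
grip_width: 1.001
grasp_force: 0.0
```

Run:
```python
from h import *
go(.501,.2505,.047,217.3)
o,M=tool();p=o["position"]
a=imaging.camera("scene")
cv2.imwrite("pics/s2.png",a)
f=lambda im,x,y,w,h,k:cv2.resize(im[y:y+h,x:x+w],None,fx=k,fy=k,interpolation=cv2.INTER_CUBIC)
c=f(a,235,190,60,60,10).astype(float)
cv2.imwrite("pics/c3.png",(255*(c.clip(0,255)/255)**.5).astype(np.uint8))
for q in [p+M@[0,s*.0425,.0] for s in(-1,1)]+[p,[.501,.2505,.068]]: print(((proj("scene",q)-[235,190]+.45)*10).round(0))
```

```text
pos [0.5018 0.2503 0.103 ] yaw -142.75 tilt 0.01 ft [ 0.3 -0.4  1.4] t 3.1
tool offset [0.0005 0.0006 0.056 ] rot z -0.05
[401. 203.]
[263. 360.]
[333. 280.]
[339. 360.]
```

View pics/c3.png

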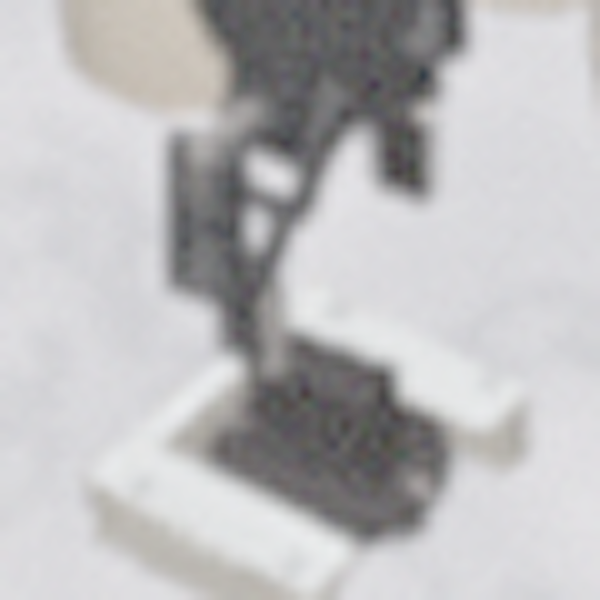

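Scene crop: the near fingertip is at (265,370) and the far one at (405,190). Both match the projected finger positions. The bar's far top edge runs about (290,335)→(395,375). I'll test that against the estimate.

Run:
```python
from h import *
t=np.radians(37.3);u=np.array([np.cos(t),np.sin(t)]);v=np.array([np.sin(t),-np.cos(t)])
for c in[(.501,.2505),(.4985,.254)]:
    c=np.array(c)
    for n,o,k in(("scene",(235,190),10),("top",(251,168),13)):
        print(c,n,[((proj(n,[*(c+s*.025*u+w*.011*v),.068])-o+.45)*k+[390*(n=="top"),0]).round(0) for s,w in((1,-1),(1,1),(-1,1),(-1,-1))])
a=cv2.imread("pics/s0.png");g=a.max(2)[219:247,253:283]
print("\n".join(" ".join("%3d"%x for x in r) for r in g[2:14,4:26]))
```

```text
[0.501  0.2505] scene [array([257., 357.]), array([292., 316.]), array([422., 364.]), array([387., 405.])]
[0.501  0.2505] top [array([506.,  76.]), array([584.,  61.]), array([622., 198.]), array([542., 214.])]
[0.4985 0.254 ] scene [array([249., 364.]), array([285., 324.]), array([415., 372.]), array([380., 413.])]
[0.4985 0.254 ] top [array([490.,  79.]), array([569.,  64.]), array([606., 201.]), array([527., 217.])]
189 192 186 185 191 192 196 196 201 203 191 178 177 195 201 194 189 195 191 189 185 186
187 188 189 191 176 152 148 167 177 188 198 199 199 205 205 203 202 199 194 191 188 184
181 187 194 179 141  88  77  87 106 136 169 182 190 197 204 209 206 206 200 195 191 186
189 190 180 139  85  49  39  36  45  73  99 120 143 166 187 200 202 204 206 205 199 194
195 198 158  97  54  39  43  43  45  41  48  59  74 104 140 161 177 191 202 206 202 205
206 196 140  64  43  43  50  46  42  47  41  40  40  51  75  93 103 145 184 205 206 203
197 175 119  57  36  40  42  45  39  41  51  45  42  44  38  39  49 107 175 202 202 204
167 142  97  54  28  28  37  37  44  42  41  46  51  45  47  38  27  91 170 202 204 206
137 114  84  48  37  34  36  37  34  29  34  41  36  43  45  40  26  79 148 180 195 205
119  99  70  46  40  33  27  37  29  37  33  33  34  31  34  33  29  43  89 122 158 181
109  94  68  44  36  36  40  31  37  38  28  30  36  29  30  29  36  22  38  58  87 122
 86  76  64  48  35  29  30  36  39  32  34  28  36  33  31  27  28  36  29  42  46  66
```

>>> jog_arm(
  deltas=[
    {"gripper":1,"offset":[0.0008,0.0027,0.02],"rotation":[0,0,0]},
    {"gripper":1,"offset":[0,0,0.02],"rotation":[0,0,0]},
    {"gripper":1,"offset":[0,0,0.016],"rotation":[0,0,0]},
    {"gripper":1,"offset":[0,0,0],"rotation":[0,0,0]},
    {"gripper":0.5,"offset":[0,0,0],"rotation":[0,0,0]},
    {"gripper":0.4,"offset":[0,0,0],"rotation":[0,0,0]},
    {"gripper":0.3,"offset":[0,0,0],"rotation":[0,0,0]},
    {"gripper":0.2,"offset":[0,0,0],"rotation":[0,0,0]},
    {"gripper":0,"offset":[0,0,0],"rotation":[0,0,0]},
    {"gripper":0,"offset":[0,0,0],"rotation":[0,0,0]},
    {"gripper":0,"offset":[0,0,0],"rotation":[0,0,0]},
    {"gripper":0,"offset":[0,0,0],"rotation":[0,0,0]},
  ],
  newtons=30,
)

```text
clock: 4.35
position: [0.4996, 0.2521, 0.047]
ee_rot: [-0.32, 0.947, 0.0, 0.0]
ft_force: [-0.2, -0.2, 6.5]
grip_width: 0.254
grasp_force: 33.6
```

Run:
```python
from h import *
go(.4995,.252,.047,217.3);print(manip.get_obs()["torque"])
```

```text
pos [0.4996 0.2521 0.047 ] yaw -142.68 tilt 0.05 ft [-0.2 -0.2  6.5] t 4.35
tool offset [ 0.0001  0.     -0.    ] rot z 0.02
[-0.15402215  0.27545934 -0.01069791]
```

Gripped (21.6 mm wide, no side force). Sliding out along the channel, checking forces.

>>> jog_arm(
  deltas=[
    {"gripper":0,"offset":[0,0,-0.001],"rotation":[0,0,0]},
    {"gripper":0,"offset":[0.0099,0.0014,0],"rotation":[0,0,0]},
    {"gripper":0,"offset":[0.0099,0.0014,0],"rotation":[0,0,0]},
    {"gripper":0,"offset":[0.0099,0.0014,0],"rotation":[0,0,0]},
    {"gripper":0,"offset":[0,0,0],"rotation":[0,0,0]},
  ],
  newtons=60,
)

```text
clock: 4.85
position: [0.4717, 0.2364, 0.0472]
ee_rot: [-0.32, 0.947, 0.0, -0.0]
ft_force: [-0.4, 0.6, -2.2]
grip_width: 0.252
grasp_force: 58.6
```

Run:
```python
from h import *
go(.4995,.252,.047,217.3);o,M=tool();print(M.T@o["ft_force"],o["torque"])
```

```text
pos [0.4717 0.2364 0.0472] yaw -142.68 tilt 0.05 ft [-0.4  0.6 -2.2] t 4.85
tool offset [-0.0315 -0.0044  0.0002] rot z 0.02
[-0.04978983  0.66229566  2.16029178] [-0.017987   -0.00438331  0.01236893]
```

>>> jog_arm(
  deltas=[
    {"gripper":0,"offset":[0.0099,0.0014,0],"rotation":[0,0,0]},
    {"gripper":0,"offset":[0.0099,0.0014,0],"rotation":[0,0,0]},
    {"gripper":0,"offset":[0.0099,0.0014,0],"rotation":[0,0,0]},
    {"gripper":0,"offset":[0.0099,0.0014,0],"rotation":[0,0,0]},
    {"gripper":0,"offset":[0.0099,0.0014,0],"rotation":[0,0,0]},
    {"gripper":0,"offset":[0.0099,0.0014,0],"rotation":[0,0,0]},
    {"gripper":0,"offset":[0.0099,0.0014,0],"rotation":[0,0,0]},
    {"gripper":0,"offset":[0,0,0],"rotation":[0,0,0]},
    {"gripper":0,"offset":[0,0,0],"rotation":[0,0,0]},
  ],
)

```text
clock: 5.75
position: [0.4123, 0.2031, 0.0475]
ee_rot: [-0.32, 0.947, 0.0, 0.0]
ft_force: [-0.3, -0.0, -2.4]
grip_width: 0.246
grasp_force: 58.8
```

Run:
```python
from h import *
go(.4995,.252,.047,217.3);o,M=tool();print(M.T@o["ft_force"],o["torque"])
a=imaging.camera("scene");b=imaging.camera("top")
cv2.imwrite("pics/s3.png",a);cv2.imwrite("pics/t3.png",b)
f=lambda im,x,y,w,h,k:cv2.resize(im[y:y+h,x:x+w],None,fx=k,fy=k,interpolation=cv2.INTER_CUBIC)
A=np.hstack([f(a,230,190,80,90,5),f(a,345,180,80,90,5)])
cv2.imwrite("pics/c4.png",A)
```

```text
pos [0.4123 0.2031 0.0475] yaw -142.67 tilt 0.04 ft [-0.3 -0.  -2.4] t 5.75
tool offset [-0.099  -0.014   0.0006] rot z 0.03
[0.25203835 0.14159612 2.37714363] [ 0.00297216 -0.04039506  0.02377605]
```

View pics/c4.png

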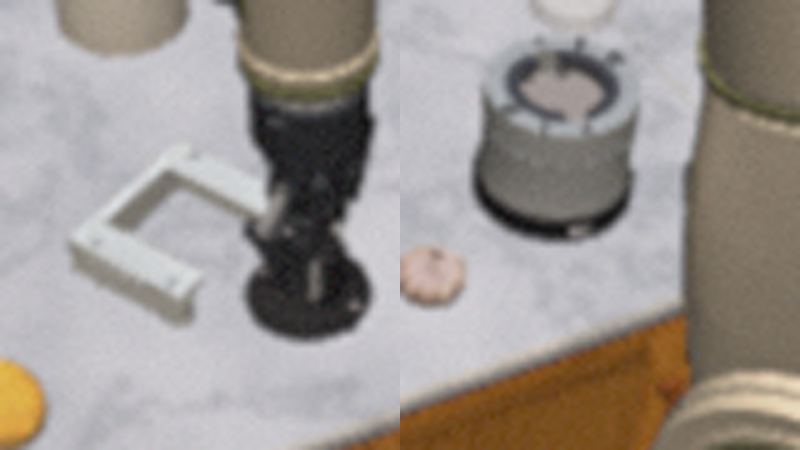

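The lid is clear of the holder. In the crop its flange extremes are left (247,295), right (370,295) and bottom (310,338). The grinder is now unobstructed in the scene view, with marks near (505,112), (545,128), (540,42), (580,42) and (613,57). I'll compare these with projections.

Run:
```python
from h import *
o,M=tool();p=o["position"]
th=np.linspace(0,2*np.pi,721)
def ext(c,r,z,orig,k,n="scene"):
    q=np.array([(proj(n,[c[0]+r*np.cos(t),c[1]+r*np.sin(t),z])-orig+.45)*k for t in th]);return q.min(0).round(0),q.max(0).round(0)
print("flange at tcp: min",*ext(p,.042,.024,(230,190),5),*ext(p,.042,.018,(230,190),5))
for cc in[(.448,-.1325),(.4455,-.1285)]:
  print(cc)
  for nm,y in(("dot",-.2),("single",-.8),("double",-1.4)):
    print(nm,[((proj("scene",[cc[0]+s*.048*np.cos(y),cc[1]+s*.048*np.sin(y),.101])-[345,180]+.45)*5+[400,0]).round(0) for s in(-1,1)])
print("foot extents min/max (add400)",*ext((.448,-.1325),.057,.0,(345,180),5))
a=cv2.imread("pics/s3.png")
f=lambda im,x,y,w,h,k:cv2.resize(im[y:y+h,x:x+w],None,fx=k,fy=k,interpolation=cv2.INTER_CUBIC)
cv2.imwrite("pics/c5.png",f(a,358,184,38,28,20))
```

```text
flange at tcp: min [251. 247.] [380. 340.] [252. 254.] [380. 347.]
(0.448, -0.1325)
dot [array([591., 126.]), array([544.,  38.])]
single [array([548., 124.]), array([585.,  40.])]
double [array([513., 107.]), array([619.,  56.])]
(0.4455, -0.1285)
dot [array([587., 129.]), array([541.,  42.])]
single [array([545., 128.]), array([581.,  44.])]
double [array([510., 111.]), array([616.,  59.])]
foot extents min/max (add400) [ 74. 137.] [235. 245.]
```

View pics/c5.png

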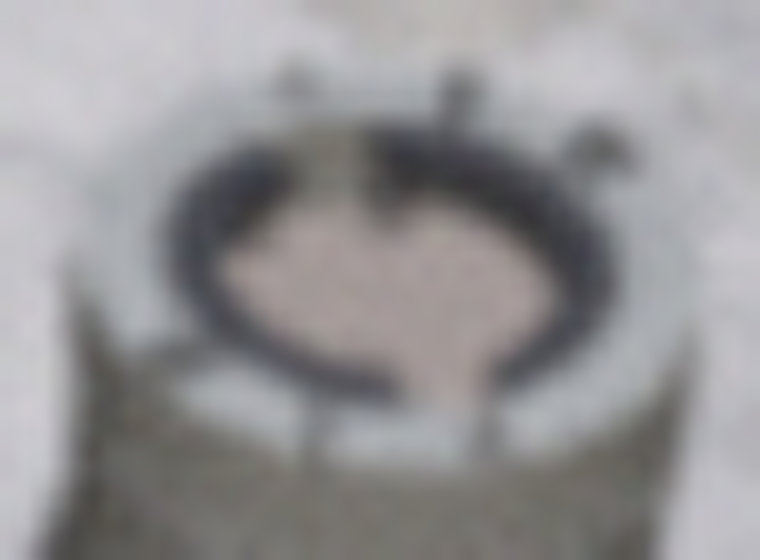

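In the scene crop, the marks sit at these positions: dots (295,82) and (487,430), singles (460,95) and (315,425), doubles (605,148) and (185,355).

Run:
```python
from h import *
G=lambda x,y:onz("scene",(358+x/20-.48,184+y/20-.48),.101)[:2]
for k,(p,q) in dict(dot=((487,430),(295,82)),sing=((315,425),(460,95)),dbl=((185,355),(605,148))).items():
    a,b=G(*p),G(*q);d=b-a;print(k,((a+b)/2).round(4),np.linalg.norm(d).round(4),np.degrees(np.arctan2(d[1],d[0])).round(2))
o,M=tool();p=o["position"]
F=lambda x,y,z:onz("scene",(230+x/5-.4,190+y/5-.4),z)[:2]
print("lid lr mid shift", F(308.5,295,.021)-F(315.5,295,.021), "bottom shift",F(310,338,.018)-F(310,347,.018), M[:2,:2])
```

```text
dot [ 0.4476 -0.1285] 0.0959 -10.79
sing [ 0.4466 -0.1279] 0.0944 -46.04
dbl [ 0.4475 -0.1302] 0.0956 -79.58
lid lr mid shift [0.00193579 0.004132  ] bottom shift [ 0.00720448 -0.00311379] [[-0.79515574 -0.60640497]
 [-0.60640483  0.79515596]]
```

Run:
```python
from h import *
from scipy.optimize import least_squares
o,M=tool();p=o["position"]
a=cv2.imread("pics/s3.png");k=8
c=cv2.resize(a[235:265,270:312],None,fx=k,fy=k,interpolation=cv2.INTER_CUBIC).max(2)
m=(c<105).astype(np.uint8)
cn=max(cv2.findContours(m,0,cv2.CHAIN_APPROX_NONE)[0],key=cv2.contourArea)[:,0]
uv=cn/k+[270,235]-.44
# lower boundary = flange bottom rim (z~.019 incl lift .0005); use points with row>250
def fit(sel,z):
    P=np.array([onz("scene",x,z)[:2] for x in uv[sel]])
    f=lambda c:np.hypot(P[:,0]-c[0],P[:,1]-c[1])-.042
    r=least_squares(f,p[:2],loss="soft_l1",f_scale=.001);return r.x,np.sqrt(np.mean(r.fun**2)),len(P)
print("bbox",uv.min(0),uv.max(0))
for lo in(250,252):
    for z in (.0185,.0215):
        s=(uv[:,1]>lo)&(uv[:,1]<264);x,e,n=fit(s,z);d=np.array([*(x-p[:2]),0]);print(lo,z,x,e,n,"in tool",(M.T@d).round(4))
t=cv2.imread("pics/t3.png");q=proj("top",[*p[:2],.02]);print(q)
x,y=q.astype(int);
A=np.hstack([cv2.resize(c,None,fx=1,fy=1),]);
B=cv2.resize(t[y-20:y+20,x-25:x+25],None,fx=8,fy=8,interpolation=cv2.INTER_CUBIC)
S=cv2.cvtColor(c,cv2.COLOR_GRAY2BGR);cv2.drawContours(S,[cn],-1,(0,0,255),1)
S=cv2.copyMakeBorder(S,0,B.shape[0]-S.shape[0],0,0,0)
cv2.imwrite("pics/c6.png",np.hstack([S,B]))
```

```text
bbox [278.56 234.56] [303.435 257.435]
250 0.0185 [0.42072801 0.20479679] 0.0008287196440432543 223 in tool [-0.0075 -0.0037  0.    ]
250 0.0215 [0.41812711 0.20582598] 0.0008499430100124396 223 in tool [-0.006  -0.0013  0.    ]
252 0.0185 [0.42063069 0.20479201] 0.0005526844622256862 191 in tool [-0.0074 -0.0037  0.    ]Traceback (most recent call last):
  File "<stdin>", line 17, in <module>
  File "<stdin>", line 11, in fit
  File "h.py", line 10, in onz
    c,v=ray(name,uv);return c+v*(z-c[2])/v[2]
        ~~~^^^^^^^^^
  File "h.py", line 5, in ray
    m=imaging.camera_model(name);K=np.array(m["camera_matrix"]);k=m["k1"];T=np.array(m["world_to_cam"])
ValueError: time passes only in moves, steps and waits
```

>>> jog_arm(
  deltas=[
    {"gripper":0,"offset":[0,0,-0.015],"rotation":[0,0,0]},
    {"gripper":0,"offset":[0,0,-0.03],"rotation":[0,0,0]},
    {"gripper":0,"offset":[0,0,-0.03],"rotation":[0,0,0]},
    {"gripper":0,"offset":[0,0,-0.03],"rotation":[0,0,0]},
    {"gripper":0,"offset":[0,0,-0.03],"rotation":[0,0,0]},
    {"gripper":0,"offset":[0,0,-0.005],"rotation":[0,0,0]},
    {"gripper":0,"offset":[0.01474,-0.02363,0],"rotation":[0,0,0]},
    {"gripper":0,"offset":[0.01474,-0.02363,0],"rotation":[0,0,0]},
    {"gripper":0,"offset":[0.01474,-0.02363,0],"rotation":[0,0,0]},
    {"gripper":0,"offset":[0.01474,-0.02363,0],"rotation":[0,0,0]},
    {"gripper":0,"offset":[0.01474,-0.02363,0],"rotation":[0,0,0]},
    {"gripper":0,"offset":[0.01474,-0.02363,0],"rotation":[0,0,0]},
    {"gripper":0,"offset":[0.01474,-0.02363,0],"rotation":[0,0,0]},
    {"gripper":0,"offset":[0.01474,-0.02363,0],"rotation":[0,0,0]},
    {"gripper":0,"offset":[0.01474,-0.02363,0],"rotation":[0,0,0]},
    {"gripper":0,"offset":[0.01474,-0.02363,0],"rotation":[0,0,0]},
    {"gripper":0,"offset":[0.01474,-0.02363,0],"rotation":[0,0,0]},
    {"gripper":0,"offset":[0.01474,-0.02363,0],"rotation":[0,0,0]},
  ],
)

```text
clock: 7.65
position: [0.4433, -0.131, 0.1867]
ee_rot: [-0.32, 0.947, -0.0, -0.0]
ft_force: [0.7, -0.2, -1.2]
grip_width: 0.248
grasp_force: 58.8
```

>>> jog_arm(
  deltas=[
    {"gripper":0,"offset":[0,0,0],"rotation":[0,0,8.1]},
    {"gripper":0,"offset":[0,0,0],"rotation":[0,0,8.1]},
    {"gripper":0,"offset":[0,0,0],"rotation":[0,0,8.1]},
    {"gripper":0,"offset":[0,0,0],"rotation":[0,0,8.1]},
    {"gripper":0,"offset":[0,0,0],"rotation":[0,0,8.1]},
    {"gripper":0,"offset":[0,0,0],"rotation":[0,0,8.1]},
    {"gripper":0,"offset":[0,0,0],"rotation":[0,0,0]},
    {"gripper":0,"offset":[0,0,0],"rotation":[0,0,0]},
  ],
)

```text
clock: 8.45
position: [0.4433, -0.1298, 0.1868]
ee_rot: [0.096, 0.995, -0.0, -0.0]
ft_force: [-0.5, 0.1, -1.8]
grip_width: 0.248
grasp_force: 59.0
```

Run:
```python
from h import *
go(.4436,-.1297,.187,168.7)
a=imaging.camera("scene");b=imaging.camera("top")
cv2.imwrite("pics/s4.png",a);cv2.imwrite("pics/t4.png",b)
f=lambda im,x,y,w,h,k:cv2.resize(im[y:y+h,x:x+w],None,fx=k,fy=k,interpolation=cv2.INTER_CUBIC)
cv2.imwrite("pics/c6.png",np.hstack([f(a,353,160,50,75,8),f(b,336,170,50,75,8)]))
```

```text
pos [ 0.4433 -0.1298  0.1868] yaw 168.97 tilt 0.04 ft [-0.5  0.1 -1.8] t 8.45
tool offset [-0.0002  0.0001 -0.0002] rot z 0.27
```

View pics/c6.png

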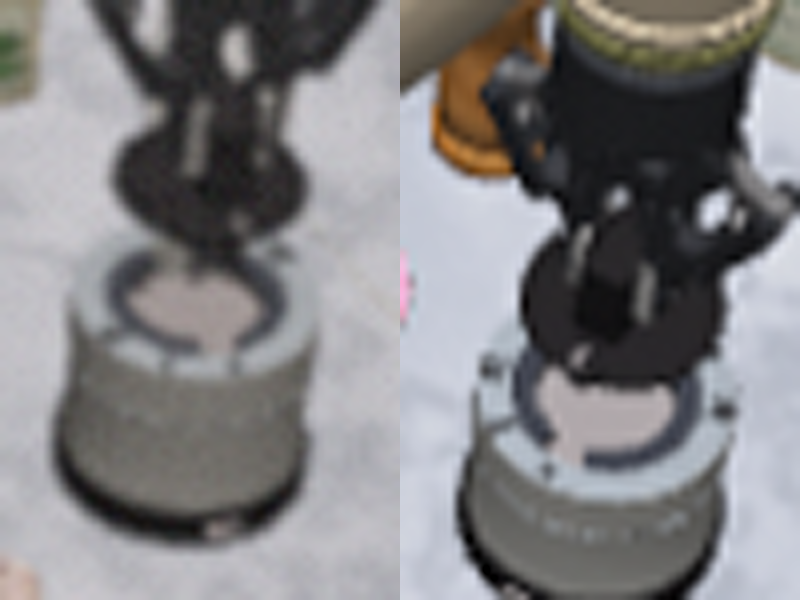

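Both views show the lid above the bore. Scene flange extremes are at x=112 and 308; top extremes are at x=520 and 727. Next I'll work out the sideways error per camera relative to the grinder's marks.

Run:
```python
from h import *
import functools; imaging.camera_model=functools.lru_cache(imaging.camera_model)
o,M=tool();p=o["position"];z=p[2]-.0475+.0005
A=[];B=[]
for n,f,org,cc,rows in(("scene","s4",(353,160),(.4472,-.1289),(165,205)),("top","t4",(336,170),(.448,-.1325),(280,325))):
    g=cv2.imread(f"pics/{f}.png");c=cv2.resize(g[org[1]:org[1]+75,org[0]:org[0]+50],None,fx=8,fy=8,interpolation=cv2.INTER_CUBIC).max(2)
    m=c<105;L=400;R_=0
    for r in range(*rows):
        x=np.where(m[r])[0]; x=x[(x>80)&(x<345)]; L=min(L,x.min());R_=max(R_,x.max())
    u=(L+R_)/2/8+org[0]-.44
    th=np.linspace(0,2*np.pi,181)
    e=lambda c:(lambda q:(q.min()+q.max())/2)(np.array([proj(n,[c[0]+.042*np.cos(t),c[1]+.042*np.sin(t),z+.021])[0] for t in th]))
    gc=np.array(cc);u0=e(gc);J=np.array([(e(gc+[.01,0])-u0),(e(gc+[0,.01])-u0)])/.01
    print(n,L,R_,u,u0);A.append(J);B.append(u-u0)
d=np.linalg.solve(A,B);print("lid minus grinder",d,"in tool",M.T[:2,:2]@d)
tc=p[:2]-[.4475,-.1305];print("tcp minus grinder nominal",tc)
```

```text
scene 115 306 378.8725 378.71717852900014
top 120 325 363.3725 363.0575036891384
lid minus grinder [ 0.00049257 -0.00089806] in tool [-0.00065602 -0.00078662]
tcp minus grinder nominal [-0.00413784  0.00069558]
```

>>> jog_arm(
  deltas=[
    {"gripper":0,"offset":[0.0006,0.0008,0.015],"rotation":[0,0,0.3]},
    {"gripper":0,"offset":[0,0,0.015],"rotation":[0,0,0]},
    {"gripper":0,"offset":[0,0,0.006],"rotation":[0,0,0]},
    {"gripper":0,"offset":[0,0,0.003],"rotation":[0,0,0]},
    {"gripper":0,"offset":[0,0,0.003],"rotation":[0,0,0]},
    {"gripper":0,"offset":[0,0,0.003],"rotation":[0,0,0]},
    {"gripper":0,"offset":[0,0,0],"rotation":[0,0,0]},
    {"gripper":0,"offset":[0,0,0],"rotation":[0,0,0]},
  ],
)

```text
clock: 9.35
position: [0.4431, -0.1289, 0.1425]
ee_rot: [0.101, 0.995, 0.0, 0.0]
ft_force: [0.4, -0.9, -2.1]
grip_width: 0.249
grasp_force: 59.0
```

Run:
```python
from h import *
go(.4436,-.1297,.129,168.7);o,M=tool();print(M.T@o["ft_force"],M.T@o["torque"])
```

```text
pos [ 0.4431 -0.1289  0.1425] yaw 168.43 tilt 0.02 ft [ 0.4 -0.9 -2.1] t 9.35
tool offset [-0.0007 -0.0007  0.0135] rot z -0.27
[-0.56104493 -0.78399096  2.12238248] [ 0.01477497  0.00156095 -0.02693333]
```

Already about 4 mm into the bore with no contact force; I'll continue slowly.

>>> jog_arm(
  deltas=[
    {"gripper":0,"offset":[0,0,0.003],"rotation":[0,0,0]},
    {"gripper":0,"offset":[0,0,0.003],"rotation":[0,0,0]},
    {"gripper":0,"offset":[0,0,0.003],"rotation":[0,0,0]},
    {"gripper":0,"offset":[0,0,0.003],"rotation":[0,0,0]},
    {"gripper":0,"offset":[0,0,0],"rotation":[0,0,0]},
    {"gripper":0,"offset":[0,0,0],"rotation":[0,0,0]},
  ],
)

```text
clock: 9.95
position: [0.4429, -0.1289, 0.1302]
ee_rot: [0.101, 0.995, 0.0, -0.0]
ft_force: [0.2, -0.2, -1.4]
grip_width: 0.252
grasp_force: 59.0
```

Run:
```python
from h import *
go(.4436,-.1297,.129,168.7);o,M=tool();print(M.T@o["ft_force"],M.T@o["torque"])
```

```text
pos [ 0.4429 -0.1289  0.1302] yaw 168.42 tilt 0.01 ft [ 0.2 -0.2 -1.4] t 9.95
tool offset [-0.0008 -0.0006  0.0012] rot z -0.28
[-0.1990045  -0.12366265  1.38500517] [-0.01486073  0.01813185 -0.04097342]
```

>>> jog_arm(
  deltas=[
    {"gripper":0,"offset":[0,0,0.001],"rotation":[0,0,0]},
    {"gripper":0,"offset":[0,0,0.001],"rotation":[0,0,0]},
    {"gripper":0,"offset":[0,0,0],"rotation":[0,0,0]},
    {"gripper":0,"offset":[0,0,0],"rotation":[0,0,0]},
  ],
)

```text
clock: 10.35
position: [0.4432, -0.1289, 0.129]
ee_rot: [0.101, 0.995, 0.0, 0.0]
ft_force: [-4.0, 1.2, 6.6]
grip_width: 0.247
grasp_force: 60.3
```

Seated: contact at the expected height. Now I'll twist clockwise 34° about the lid's axis.

>>> jog_arm(
  deltas=[
    {"gripper":0,"offset":[0,0.0003,0],"rotation":[0,0,4]},
    {"gripper":0,"offset":[0,0.0003,0],"rotation":[0,0,4]},
    {"gripper":0,"offset":[0,0.0003,0],"rotation":[0,0,4]},
    {"gripper":0,"offset":[0,0.0003,0],"rotation":[0,0,4]},
    {"gripper":0,"offset":[0,0,0],"rotation":[0,0,0]},
    {"gripper":0,"offset":[0,0,0],"rotation":[0,0,0]},
  ],
)

```text
clock: 10.95
position: [0.4442, -0.1279, 0.1291]
ee_rot: [0.237, 0.971, 0.0, 0.001]
ft_force: [0.4, 0.6, 6.8]
grip_width: 0.25
grasp_force: 60.1
```

Run:
```python
from h import *
go(.4436,-.1297,.129,134.3);o,M=tool();print(M.T@o["ft_force"],M.T@o["torque"],o["joint_pos"])
```

```text
pos [ 0.4442 -0.1279  0.1291] yaw 152.55 tilt 0.12 ft [0.4 0.6 6.8] t 10.95
tool offset [-0.0003 -0.0019  0.0001] rot z 18.25
[-0.0393912   0.71572836 -6.79709761] [ 0.10514993 -0.24614277 -0.01053386] [-0.3072152   0.06507823  0.50972219  2.03882702 -0.03711881  1.04423097
  1.31197981]
```

>>> jog_arm(
  deltas=[
    {"gripper":0,"offset":[0,0.0003,0],"rotation":[0,0,4]},
    {"gripper":0,"offset":[0,0.0003,0],"rotation":[0,0,4]},
    {"gripper":0,"offset":[0,0.0003,0],"rotation":[0,0,4]},
    {"gripper":0,"offset":[0,0.0003,0],"rotation":[0,0,4]},
    {"gripper":0,"offset":[0,0.0002,0],"rotation":[0,0,2.5]},
    {"gripper":0,"offset":[0,0,0],"rotation":[0,0,0]},
    {"gripper":0,"offset":[0,0,0],"rotation":[0,0,0]},
    {"gripper":0,"offset":[0,0,0],"rotation":[0,0,0]},
  ],
)

```text
clock: 11.75
position: [0.4449, -0.1271, 0.129]
ee_rot: [0.39, 0.921, 0.0, 0.001]
ft_force: [0.6, -1.6, 6.4]
grip_width: 0.247
grasp_force: 60.1
```

Run:
```python
from h import *
go(.4436,-.1297,.129,134.3);o,M=tool();print(M.T@o["ft_force"],M.T@o["torque"])
a=imaging.camera("scene");b=imaging.camera("top")
f=lambda im,x,y,w,h,k:cv2.resize(im[y:y+h,x:x+w],None,fx=k,fy=k,interpolation=cv2.INTER_CUBIC)
cv2.imwrite("pics/c7.png",np.hstack([f(a,353,170,50,60,8),f(b,336,180,50,60,8)]))
```

```text
pos [ 0.4449 -0.1271  0.129 ] yaw 134.06 tilt 0.11 ft [ 0.6 -1.6  6.4] t 11.75
tool offset [-0.001  -0.0027  0.    ] rot z -0.24
[-1.53143582 -0.66174302 -6.39401375] [ 0.31307635 -0.40425469 -0.0683418 ]
```

View pics/c7.png

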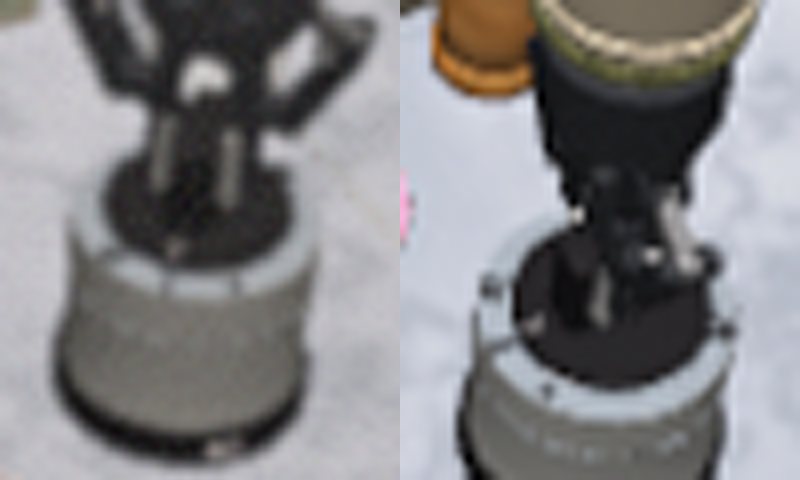

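The lid lies flat. Its white dot, scene (175,245) and top (535,325), lines up with the single-line mark at (170,282) and (500,345). The spring's reaction shows in the wrist torque, so I'm handing in.

```bash
python3 -c "
from workcell import workorder
print(workorder.hand_in())"
```

```text
the job is handed in; nothing more can be done
None
```

The lid is seated flat on the grinder and still gripped, twisted half-way to the single-line marks, with the job handed in at about 12 s on the clock; the hand-in call gave no verdict.

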